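# Fit the can capacitors to the power-supply board, lowest first

## Task

Fit the four can capacitors from the turquoise mat to the green power-supply board: stand each one upright in the holder cup of its own colour, letting go of each before taking the next, strictly from the shortest to the tallest (red, yellow, blue, then black). Do not knock any capacitor over, and leave the heat sink and the copper coil where they are on the mat.

Things in the scene. Friction and masses are not known exactly. Their poses are not given: they have to be found in the camera images.
- cap_red_center (a point): red can capacitor, the shortest, placed first: upright cylinder 32 mm in diameter and 46 mm tall with red sleeve and a 16 mm bare aluminium disc in the middle of its flat top, loose, standing on the turquoise mat at the start (mat surface 3 mm above the bench), 55 to 115 g; this point is its centre, half-way up; z is its axis
- cap_yellow_center (a point): yellow can capacitor, the second shortest, placed second: upright cylinder 32 mm in diameter and 56 mm tall with yellow sleeve and a 16 mm bare aluminium disc in the middle of its flat top, loose, standing on the turquoise mat at the start (mat surface 3 mm above the bench), 55 to 115 g; this point is its centre, half-way up; z is its axis
- cap_blue_center (a point): blue can capacitor, the second tallest, placed third: upright cylinder 32 mm in diameter and 66 mm tall with blue sleeve and a 16 mm bare aluminium disc in the middle of its flat top, loose, standing on the turquoise mat at the start (mat surface 3 mm above the bench), 55 to 115 g; this point is its centre, half-way up; z is its axis
- cap_black_center (a point): black can capacitor, the tallest, placed last: upright cylinder 32 mm in diameter and 76 mm tall with black sleeve and a 16 mm bare aluminium disc in the middle of its flat top, loose, standing on the turquoise mat at the start (mat surface 3 mm above the bench), 55 to 115 g; this point is its centre, half-way up; z is its axis
- cup_red: red round holder cup fixed on the green circuit board: outside diameter 56 mm, inside diameter 50 mm, rim 6 mm high, inner floor 2 mm above its underside; the origin is the centre of its underside, on the board's top (3 mm above the bench); z up. Cup centres on the board are about 100 mm apart
- cup_yellow: yellow round holder cup fixed on the green circuit board: outside diameter 56 mm, inside diameter 50 mm, rim 6 mm high, inner floor 2 mm above its underside; the origin is the centre of its underside, on the board's top (3 mm above the bench); z up. Cup centres on the board are about 100 mm apart
- cup_blue: blue round holder cup fixed on the green circuit board: outside diameter 56 mm, inside diameter 50 mm, rim 6 mm high, inner floor 2 mm above its underside; the origin is the centre of its underside, on the board's top (3 mm above the bench); z up. Cup centres on the board are about 100 mm apart
- cup_black: black round holder cup fixed on the green circuit board: outside diameter 56 mm, inside diameter 50 mm, rim 6 mm high, inner floor 2 mm above its underside; the origin is the centre of its underside, on the board's top (3 mm above the bench); z up. Cup centres on the board are about 100 mm apart
- heatsink_center (a point): finned aluminium heat sink, 36 x 44 mm and 34 mm tall, loose among the capacitors on the mat, to be left alone; this point is its centre, half-way up
- coil_center (a point): round copper-wound coil, 42 mm in diameter and 18 mm tall, loose among the capacitors on the mat, to be left alone; this point is its centre, half-way up

How it is judged:
By the outcome, as a careful person would: the job done as asked, in the order asked, and still so for the second after the job is handed in, with the robot touching nothing.
It also fails if it takes over 88 s, if anything falls off the work surface, if the arm or the gripper's body presses on something with over 40 N, if the wrist force passes 120 N, or if a joint passes its speed limit or range.

## Robot

A 7-joint arm with a two-finger parallel gripper is mounted at the origin on the work surface. World frame = base frame: x ahead of the robot, y to its left, z up, the work surface at z = 0. Lengths are in m, angles in rad, forces in N, time in s.
With the tool pointing down it reaches from about 0.4 to 0.85 m from the base axis. Payload 4.5 kg.
Tool frame: the origin (TCP) lies midway between the tips of the shut fingers; the grasp point (between the pads) lies 19 mm behind it; z points along the fingers, y is the line along which they close (so a half turn about z gives the same grasp; the last joint's range is limited). The gripper opens to 88 mm and grips with 3 to 60 N. Pads are 18 mm wide; open, the fingers measure 123 mm over their backs; the gripper's body (75 mm by 187 mm) begins 45 mm behind the grasp point.
Start: joints at [1.297, 0.689, -0.195, 1.565, 0.157, 0.902, -0.215], TCP at [0.189, -0.596, 0.239] pointing down, gripper open.
Joint ranges: [-3.01, 3.01], [-0.46, 2.08], [-1.47, 1.51], [0.13, 2.56], [-1, 4.14], [0.04, 2.09], [-2.66, 2.66]. Speed limits (rad/s): [2.57, 2.57, 3.14, 3.14, 3.14, 3.14, 3.14].

## Interface

Orientations are given as a unit quaternion [x, y, z, w].
In Python, from plant import r gives the robot as it stands.
- The arm moves only by the tool carry_out, never from a script. Its argument "plan" is a list of rows, each an object with "rot": the turn, a rotation vector about the tool's x, y, z in rad, a list of three; "xyz": the shift along the tool's x, y, z in m, a list of three; "grip": the closure in counts, from 0 (fully open) to 255 (shut). In form: [{"rot": [wx, wy, wz], "xyz": [dx, dy, dz], "grip": grip}, ...]. A call has 1 to 8 rows; each row is the pose to reach, as a shift and turn from the pose commanded when the call began, along the tool's axes at that moment; what a row does not reach only later rows make up. A row lasts 1/12 s, in which the tool goes at most 41.7 mm and 7.16 degrees, less where a joint would pass 70% of its speed; a pose out of reach is approached as far as the arm can. A call with a gripper value outside its range is refused whole. The fingers move at their own pace and stop on an object; "squeeze" is the grip in N (left out, the last holds). Time passes only in rows, so rows that repeat a pose let the fingers close. It gives the time, the measured TCP pose, the force, the opening and the grip force at its end, in the units of the state.
- r.get_state(): the state, without advancing time (a new reading comes with each control period).
- r.snapshot(name): name is "side" or "top"; returns the picture (384x512x3 uint8, red, green, blue); there is no depth.
- r.camera_params(name): a dict with "fx", "fy", "cx", "cy" (pixels), "position" and "attitude" of the camera in the world. Camera axes: x right, y down, z forward; pixel columns grow to the right and rows downward; lengths in m; the calibration is good to about 2 mm. A picture is of the moment at which its call begins. camera_params takes no time and is no camera call.
- r.finish_job(): hands the job in; it is judged then, once.
The state is a dict: "clock": time; "q": joint angles; "qd": joint speeds; "joint_torque": joint torques, N m; "tool_pos": TCP position; "eef_rot": TCP orientation; "contact_force": force on the tool from outside, world axes, zero at the start; "moment": the same for the moment, N m; "opening": opening from 0.0 (shut) to 1.0 (fully open); "finger_force": force on a finger pad.
Only numpy, scipy, OpenCV 4.12 (cv2) and the standard library are available. Lean on these libraries where they do the work, as an engineer would, in place of code of your own. Each camera call takes 0.05 s, during which the arm holds its last target. There are 200 camera calls.

## Working session

There is one attempt and no reset: what is moved stays moved. The work goes in short steps, Python scripts to look and compute and a tool call to move; the robot and the scene stay as the last step left them, time stands still between calls to the robot, and variables do not carry over. Pictures are saved under pics/ and viewed, at most 14 in all, crops included, and the job is handed in when it is done.

Besides the shell and the picture viewer there is one more tool, called after ">>>" by a JSON object that holds its "name" and its "arguments", one argument or row to a line. carry_out: Moves the arm, as the interface text tells. Its arguments: {"type":"object","properties":{"plan":{"type":"array"},"squeeze":{"type":"number"}},"required":["plan"]}

```bash
mkdir -p pics; ls; python3 - <<'E'
from plant import r
import cv2
for n in("top","side"):
    p=r.camera_params(n);print(n,p)
    cv2.imwrite(f"pics/{n}0.png",r.snapshot(n)[:,:,::-1])
s=r.get_state();print({k:s[k] for k in("clock","tool_pos","eef_rot","opening","contact_force")})
E
```

```text
pics
top {'fx': 388.63163862772706, 'fy': 388.63163862772706, 'cx': 260.3786714220791, 'cy': 196.6537079381339, 'position': array([0.38612318, 0.00300956, 1.02448247]), 'attitude': array([-0.69495634,  0.71447424, -0.05427253,  0.06013932])}
side {'fx': 354.70947686384096, 'fy': 354.70947686384096, 'cx': 256.67048151208644, 'cy': 192.85115226841583, 'position': array([ 0.21162064, -0.34155384,  0.64401638]), 'attitude': array([ 0.88291962, -0.32940822,  0.12342865, -0.31097996])}
{'clock': 0.1, 'tool_pos': array([ 0.18915443, -0.59510354,  0.23798483]), 'eef_rot': array([ 9.88172512e-01,  1.53344096e-01, -1.71220216e-04, -8.02870799e-04]), 'opening': 0.9997512389934322, 'contact_force': array([-0.18580579, -0.0017561 , -0.63466921])}
```

View pics/top0.png

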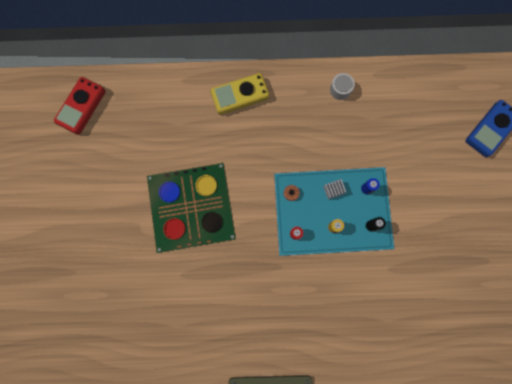

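View pics/side0.png

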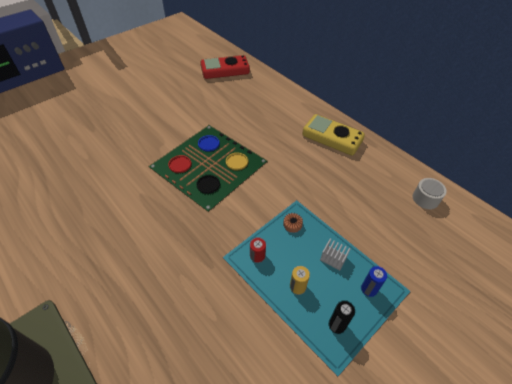

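The top view shows the board's cups at red (175,229), yellow (206,185), blue (170,192) and black (212,222). The caps are at red (297,233), yellow (337,226), blue (371,186) and black (376,224), with the coil at (292,192) and the heat sink at (336,188). The side view shows all of them unobstructed too.

```bash
cat > h.py <<'E'
import numpy as np, cv2
from scipy.spatial.transform import Rotation as R
from plant import r
def cast(n,uv,z):
    p=r.camera_params(n); d=R.from_quat(p["attitude"]).apply([(uv[0]-p["cx"])/p["fx"],(uv[1]-p["cy"])/p["fy"],1])
    return p["position"]+d*(z-p["position"][2])/d[2]
def blob(mask,uv,rad):
    "centroid and area of the mask component nearest uv"
    w=np.zeros(mask.shape,np.uint8); cv2.circle(w,tuple(map(int,uv)),rad,1,-1)
    n,_,st,c=cv2.connectedComponentsWithStats(((mask>0)&(w>0)).astype(np.uint8))
    k=[i for i in range(1,n) if st[i,4]>=8]
    i=min(k,key=lambda i:np.hypot(*(c[i]-uv))); return c[i],st[i,4]
def rel(target,yaw=0):
    "shift along tool axes from measured pose to target TCP"
    s=r.get_state(); return R.from_quat(s["eef_rot"]).inv().apply(np.array(target)-s["tool_pos"])
E
python3 - <<'E'
from h import *
im={"top":cv2.imread("pics/top0.png"),"side":cv2.imread("pics/side0.png")}
hsv={k:cv2.cvtColor(v,cv2.COLOR_BGR2HSV) for k,v in im.items()}
H={"red":46,"yellow":56,"blue":66,"black":76}
caps={"top":dict(red=(297,233),yellow=(338,226),blue=(374,184),black=(379,223)),
 "side":dict(red=(258,243),yellow=(300,272),blue=(377,273),black=(345,308))}
cups={"top":dict(red=(175,229),yellow=(206,185),blue=(170,192),black=(212,222)),
 "side":dict(red=(180,164),yellow=(237,161),blue=(208,144),black=(208,184))}
np.set_printoptions(precision=4,suppress=True)
for n in im:
    h,s,v=cv2.split(hsv[n])
    for c in H:
        # aluminium disc: low saturation and bright
        m=(s<110)&(v>110)
        try:
            uv,a=blob(m,np.array(caps[n][c]),10 if n=="top" else 13); print(n,"cap",c,uv,a,cast(n,uv,.003+H[c]/1e3)[:2])
        except Exception as e: print(n,c,e, hsv[n][caps[n][c][1],caps[n][c][0]])
        m={"red":((h<8)|(h>172))&(s>150),"yellow":(h>15)&(h<32)&(s>130)&(v>110),"blue":(h>108)&(h<132)&(s>130)&(v>60),"black":v<40}[c]
        uv,a=blob(m,np.array(cups[n][c]),16); print(n,"cup",c,uv,a,cast(n,uv,.008)[:2])
    for c,uv in ({"coil":(292,192),"sink":(336,188)} if n=="top" else {}).items(): print(c,cast(n,uv,.02)[:2])
s=r.get_state();print(R.from_quat(s["eef_rot"]).as_matrix())
v=np.hstack([cv2.resize(im["top"][160:260,270:400],None,fx=3,fy=3),cv2.resize(im["side"][205:305,225:355][:, :130],None,fx=3,fy=3)]);cv2.imwrite("pics/z0.png",v)
E
```

```text
top cap red [296.625 232.1  ] 40 [ 0.4532 -0.0793]
top cup red [173.9719 228.4242] 356 [0.4744 0.2379]
top cap yellow [337.325 224.975] 40 [ 0.4673 -0.1801]
top cup yellow [205.6866 185.009 ] 335 [0.588  0.1542]
top cap blue [373.     183.5897] 39 [ 0.5674 -0.2732]
top cup blue [169.1672 191.6119] 335 [0.5729 0.2516]
top cap black [379.3667 222.6333] 30 [ 0.4685 -0.2786]
top cup black [211.845  221.8541] 329 [0.4889 0.1384]
coil [ 0.5604 -0.0741]
sink [ 0.5677 -0.1898]
side cap red [257.5882 243.6471] 51 [ 0.4537 -0.0794]
side cup red [179.4258 163.671 ] 310 [0.4745 0.2355]
side cap yellow [300.6032 273.127 ] 63 [ 0.4679 -0.1803]
side cup yellow [236.3798 160.561 ] 287 [0.588  0.1527]
side cap blue [378.2063 273.254 ] 63 [ 0.5676 -0.2733]
side cup blue [208.3051 142.7243] 272 [0.5732 0.2503]
side cap black [345.403  308.8507] 67 [ 0.469  -0.2779]
side cup black [208.0728 184.1569] 357 [0.4887 0.136 ]
[[ 0.953   0.3031 -0.0006]
 [ 0.3031 -0.953   0.0015]
 [-0.0001 -0.0016 -1.    ]]
```

>>> {"name": "carry_out", "arguments": {
  "plan": [
    {"rot": [0, 0, 0], "xyz": [0.025, -0.025, 0.005], "grip": 70},
    {"rot": [0, 0, 0], "xyz": [0.05, -0.05, 0.01], "grip": 70},
    {"rot": [0, 0, 0], "xyz": [0.075, -0.075, 0.015], "grip": 70},
    {"rot": [0, 0, 0], "xyz": [0.1, -0.1, 0.02], "grip": 70},
    {"rot": [0, 0, 0], "xyz": [0.125, -0.125, 0.025], "grip": 70},
    {"rot": [0, 0, 0], "xyz": [0.15, -0.15, 0.03], "grip": 70},
    {"rot": [0, 0, 0], "xyz": [0.175, -0.175, 0.035], "grip": 70},
    {"rot": [0, 0, 0], "xyz": [0.2, -0.2, 0.04], "grip": 70}
  ],
  "squeeze": 15
}}

```text
clock: 0.77
tool_pos: [0.3197, -0.3428, 0.1984]
eef_rot: [0.988, 0.153, -0.0, -0.0]
contact_force: [1.1, -0.0, 0.1]
opening: 0.725
finger_force: 0.0
```

>>> {"name": "carry_out", "arguments": {
  "plan": [
    {"rot": [0, 0, 0], "xyz": [0.026, -0.026, 0.005], "grip": 70},
    {"rot": [0, 0, 0], "xyz": [0.052, -0.053, 0.01], "grip": 70},
    {"rot": [0, 0, 0], "xyz": [0.078, -0.079, 0.015], "grip": 70},
    {"rot": [0, 0, 0], "xyz": [0.104, -0.106, 0.02], "grip": 70},
    {"rot": [0, 0, 0], "xyz": [0.13, -0.132, 0.025], "grip": 70},
    {"rot": [0, 0, 0], "xyz": [0.156, -0.158, 0.03], "grip": 70},
    {"rot": [0, 0, 0], "xyz": [0.182, -0.185, 0.035], "grip": 70},
    {"rot": [0, 0, 0], "xyz": [0.208, -0.211, 0.04], "grip": 70}
  ]
}}

```text
clock: 1.43
tool_pos: [0.454, -0.0784, 0.1583]
eef_rot: [0.988, 0.153, -0.0, -0.0]
contact_force: [0.3, -0.3, 0.1]
opening: 0.731
finger_force: 0.0
```

```bash
cat >> h.py <<'E'
np.set_printoptions(precision=4,suppress=True)
CAP=dict(red=(.4535,-.0794),yellow=(.4676,-.1802),blue=(.5675,-.2733),black=(.4688,-.2782))
CUP=dict(red=(.4745,.2367),yellow=(.588,.1535),blue=(.573,.251),black=(.4888,.1372))
def go(xy,z): 
    s=r.get_state(); print(s["clock"],s["tool_pos"],R.from_quat(s["eef_rot"]).as_matrix().round(3).tolist(),"q",s["q"],"->",rel([*xy,z]))
E
python3 -c "
from h import *
go(CAP['red'],.016)"
```

```text
1.4333 [ 0.454  -0.0784  0.1583] [[0.953, 0.303, -0.001], [0.303, -0.953, -0.0], [-0.001, -0.0, -1.0]] q [ 0.0938  0.6237 -0.036   2.1318  0.0558  0.3875 -1.2499] -> [-0.0007  0.0008  0.1423]
```

>>> {"name": "carry_out", "arguments": {
  "plan": [
    {"rot": [0, 0, 0], "xyz": [-0.0005, 0.0005, 0.03], "grip": 70},
    {"rot": [0, 0, 0], "xyz": [-0.0007, 0.0008, 0.06], "grip": 70},
    {"rot": [0, 0, 0], "xyz": [-0.0007, 0.0008, 0.09], "grip": 70},
    {"rot": [0, 0, 0], "xyz": [-0.0007, 0.0008, 0.115], "grip": 70},
    {"rot": [0, 0, 0], "xyz": [-0.0007, 0.0008, 0.132], "grip": 70},
    {"rot": [0, 0, 0], "xyz": [-0.0007, 0.0008, 0.142], "grip": 70},
    {"rot": [0, 0, 0], "xyz": [-0.0007, 0.0008, 0.142], "grip": 70},
    {"rot": [0, 0, 0], "xyz": [-0.0007, 0.0008, 0.142], "grip": 255}
  ]
}}

```text
clock: 2.1
tool_pos: [0.4545, -0.0815, 0.0168]
eef_rot: [0.988, 0.153, -0.002, -0.001]
contact_force: [-0.2, -0.0, 0.1]
opening: 0.673
finger_force: 0.0
```

>>> {"name": "carry_out", "arguments": {
  "plan": [
    {"rot": [0, 0, 0], "xyz": [0, 0, 0], "grip": 255},
    {"rot": [0, 0, 0], "xyz": [0, 0, 0], "grip": 255},
    {"rot": [0, 0, 0], "xyz": [0, 0, 0], "grip": 255},
    {"rot": [0, 0, 0], "xyz": [0, 0, 0], "grip": 255},
    {"rot": [0, 0, 0], "xyz": [0, 0, 0], "grip": 255},
    {"rot": [0, 0, 0], "xyz": [0, 0, 0], "grip": 255}
  ]
}}

```text
clock: 2.6
tool_pos: [0.4549, -0.0816, 0.018]
eef_rot: [0.988, 0.153, -0.001, -0.0]
contact_force: [-1.2, -0.2, -0.3]
opening: 0.36
finger_force: 15.0
```

>>> {"name": "carry_out", "arguments": {
  "plan": [
    {"rot": [0, 0, 0], "xyz": [0, 0, -0.01], "grip": 255},
    {"rot": [0, 0, 0], "xyz": [0, 0, -0.03], "grip": 255},
    {"rot": [0, 0, 0], "xyz": [0, 0, -0.055], "grip": 255},
    {"rot": [0, 0, 0], "xyz": [0, 0, -0.08], "grip": 255},
    {"rot": [0, 0, 0], "xyz": [0, 0, -0.105], "grip": 255},
    {"rot": [0, 0, 0], "xyz": [0, 0, -0.12], "grip": 255},
    {"rot": [0, 0, 0], "xyz": [0, 0, -0.12], "grip": 255},
    {"rot": [0, 0, 0], "xyz": [0, 0, -0.12], "grip": 255}
  ]
}}

```text
clock: 3.27
tool_pos: [0.4554, -0.082, 0.139]
eef_rot: [0.988, 0.153, -0.0, -0.0]
contact_force: [-0.4, 0.5, -0.9]
opening: 0.357
finger_force: 15.0
```

```bash
python3 - <<'E'
from h import *
go(CUP['red'],.13)
a=r.snapshot("side")[:,:,::-1];b=r.snapshot("top")[:,:,::-1]
cv2.imwrite("pics/red1.png",np.hstack([cv2.resize(a[120:360,150:410],None,fx=1.5,fy=1.5),cv2.resize(b[140:300,260:400],None,fx=2.25,fy=2.25)]))
E
```

```text
3.2667 [ 0.4554 -0.082   0.139 ] [[0.953, 0.303, -0.001], [0.303, -0.953, 0.0], [-0.001, -0.0, -1.0]] q [ 0.1854  0.6648 -0.1694  2.1369  0.2975  0.3622 -1.4911] -> [ 0.1146 -0.298   0.009 ]
```

View pics/red1.png

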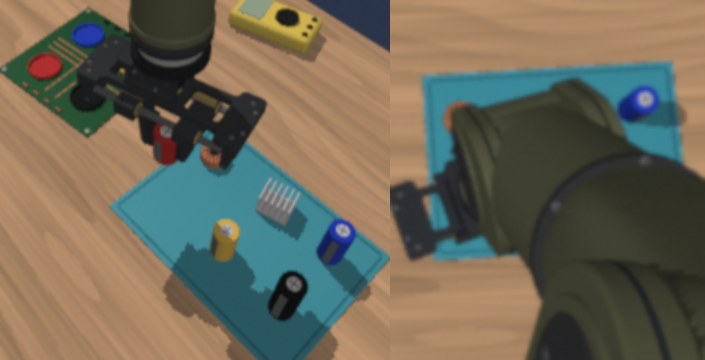

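The side view shows the red cap held upright at about (165,145) in the crop, with the others undisturbed. Next I'll move it to its cup.

>>> {"name": "carry_out", "arguments": {
  "plan": [
    {"rot": [0, 0, 0], "xyz": [0.007, -0.018, 0], "grip": 255},
    {"rot": [0, 0, 0], "xyz": [0.019, -0.05, 0], "grip": 255},
    {"rot": [0, 0, 0], "xyz": [0.032, -0.083, 0], "grip": 255},
    {"rot": [0, 0, 0], "xyz": [0.045, -0.116, 0], "grip": 255},
    {"rot": [0, 0, 0], "xyz": [0.057, -0.149, 0], "grip": 255},
    {"rot": [0, 0, 0], "xyz": [0.07, -0.182, 0], "grip": 255},
    {"rot": [0, 0, 0], "xyz": [0.083, -0.215, 0], "grip": 255},
    {"rot": [0, 0, 0], "xyz": [0.095, -0.246, 0], "grip": 255}
  ]
}}

```text
clock: 4.03
tool_pos: [0.47, 0.1835, 0.1367]
eef_rot: [0.988, 0.154, -0.003, -0.0]
contact_force: [0.8, -0.1, -1.2]
opening: 0.359
finger_force: 15.0
```

>>> {"name": "carry_out", "arguments": {
  "plan": [
    {"rot": [0, 0, 0], "xyz": [0.009, -0.025, 0], "grip": 255},
    {"rot": [0, 0, 0], "xyz": [0.016, -0.042, 0], "grip": 255},
    {"rot": [0, 0, 0], "xyz": [0.02, -0.052, 0.01], "grip": 255},
    {"rot": [0, 0, 0], "xyz": [0.02, -0.052, 0.03], "grip": 255},
    {"rot": [0, 0, 0], "xyz": [0.02, -0.052, 0.055], "grip": 255},
    {"rot": [0, 0, 0], "xyz": [0.02, -0.052, 0.07], "grip": 255},
    {"rot": [0, 0, 0], "xyz": [0.02, -0.052, 0.08], "grip": 255},
    {"rot": [0, 0, 0], "xyz": [0.02, -0.052, 0.08], "grip": 255}
  ]
}}

```text
clock: 4.7
tool_pos: [0.4724, 0.2354, 0.0551]
eef_rot: [0.988, 0.153, -0.004, 0.001]
contact_force: [-0.0, -0.7, -0.5]
opening: 0.359
finger_force: 15.0
```

```bash
python3 - <<'E'
from h import *
go(CUP['red'],.021)
a=r.snapshot("side")[:,:,::-1]
cv2.imwrite("pics/red2.png",cv2.resize(a[90:240,110:310],None,fx=3,fy=3))
E
```

```text
4.7 [0.4724 0.2354 0.0551] [[0.953, 0.303, -0.008], [0.302, -0.953, -0.003], [-0.008, 0.001, -1.0]] q [-0.5118  0.866  -0.0619  1.9815  0.1525  0.3066 -1.9612] -> [ 0.0027 -0.0006  0.034 ]
```

View pics/red2.png

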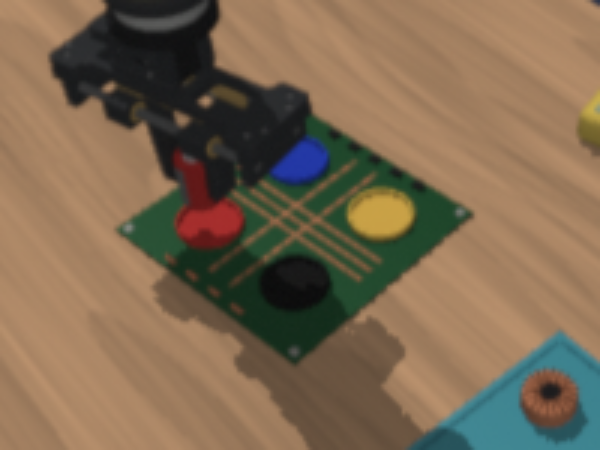

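The red cap hangs above the red cup at about (195,195) in the crop, with the cup centre at (210,222), which fits its 35 mm height. I'll lower it and release.

>>> {"name": "carry_out", "arguments": {
  "plan": [
    {"rot": [0, 0, 0], "xyz": [0.0027, -0.0006, 0.012], "grip": 255},
    {"rot": [0, 0, 0], "xyz": [0.0027, -0.0006, 0.024], "grip": 255},
    {"rot": [0, 0, 0], "xyz": [0.0027, -0.0006, 0.03], "grip": 255},
    {"rot": [0, 0, 0], "xyz": [0.0027, -0.0006, 0.034], "grip": 255},
    {"rot": [0, 0, 0], "xyz": [0.0027, -0.0006, 0.034], "grip": 255},
    {"rot": [0, 0, 0], "xyz": [0.0027, -0.0006, 0.034], "grip": 255}
  ]
}}

```text
clock: 5.25
tool_pos: [0.4764, 0.2385, 0.0239]
eef_rot: [0.988, 0.153, -0.001, -0.0]
contact_force: [0.1, -0.5, -1.2]
opening: 0.358
finger_force: 15.0
```

```bash
python3 -c "
from h import *
go(CUP['red'],.021)"
```

```text
5.25 [0.4764 0.2385 0.0239] [[0.953, 0.303, -0.003], [0.303, -0.953, 0.0], [-0.003, -0.001, -1.0]] q [-0.5196  0.9258 -0.0503  1.9759  0.1581  0.246  -1.9663] -> [-0.0024  0.0012  0.0029]
```

>>> {"name": "carry_out", "arguments": {
  "plan": [
    {"rot": [0, 0, 0], "xyz": [-0.002, 0.001, 0.002], "grip": 255},
    {"rot": [0, 0, 0], "xyz": [-0.002, 0.001, 0.003], "grip": 255},
    {"rot": [0, 0, 0], "xyz": [-0.002, 0.001, 0.003], "grip": 255},
    {"rot": [0, 0, 0], "xyz": [-0.002, 0.001, 0.003], "grip": 255}
  ]
}}

```text
clock: 5.58
tool_pos: [0.475, 0.2371, 0.0212]
eef_rot: [0.988, 0.153, -0.001, -0.0]
contact_force: [0.3, -0.1, -0.2]
opening: 0.357
finger_force: 15.0
```

>>> {"name": "carry_out", "arguments": {
  "plan": [
    {"rot": [0, 0, 0], "xyz": [0, 0, 0], "grip": 120},
    {"rot": [0, 0, 0], "xyz": [0, 0, 0], "grip": 95},
    {"rot": [0, 0, 0], "xyz": [0, 0, 0], "grip": 70},
    {"rot": [0, 0, 0], "xyz": [0, 0, 0], "grip": 70},
    {"rot": [0, 0, 0], "xyz": [0, 0, 0], "grip": 70}
  ]
}}

```text
clock: 6.0
tool_pos: [0.4749, 0.2371, 0.0211]
eef_rot: [0.988, 0.153, -0.001, -0.0]
contact_force: [-0.0, 0.7, -0.4]
opening: 0.71
finger_force: 0.0
```

>>> {"name": "carry_out", "arguments": {
  "plan": [
    {"rot": [0, 0, 0], "xyz": [0, 0, -0.015], "grip": 70},
    {"rot": [0, 0, 0], "xyz": [0, 0, -0.045], "grip": 70},
    {"rot": [0, 0, 0], "xyz": [0, 0, -0.08], "grip": 70},
    {"rot": [0, 0, 0], "xyz": [0, 0, -0.11], "grip": 70},
    {"rot": [0, 0, 0], "xyz": [-0.005, 0.015, -0.13], "grip": 70},
    {"rot": [0, 0, 0], "xyz": [-0.014, 0.04, -0.14], "grip": 70},
    {"rot": [0, 0, 0], "xyz": [-0.025, 0.074, -0.14], "grip": 70},
    {"rot": [0, 0, 0], "xyz": [-0.037, 0.11, -0.14], "grip": 70}
  ]
}}

```text
clock: 6.67
tool_pos: [0.4738, 0.1212, 0.162]
eef_rot: [0.988, 0.155, 0.0, -0.001]
contact_force: [1.2, -0.6, -0.9]
opening: 0.729
finger_force: 0.0
```

>>> {"name": "carry_out", "arguments": {
  "plan": [
    {"rot": [0, 0, 0], "xyz": [-0.012, 0.036, 0], "grip": 70},
    {"rot": [0, 0, 0], "xyz": [-0.024, 0.072, 0], "grip": 70},
    {"rot": [0, 0, 0], "xyz": [-0.036, 0.108, 0], "grip": 70},
    {"rot": [0, 0, 0], "xyz": [-0.048, 0.144, 0], "grip": 70},
    {"rot": [0, 0, 0], "xyz": [-0.06, 0.18, 0], "grip": 70},
    {"rot": [0, 0, 0], "xyz": [-0.072, 0.216, 0], "grip": 70},
    {"rot": [0, 0, 0], "xyz": [-0.084, 0.25, 0], "grip": 70},
    {"rot": [0, 0, 0], "xyz": [-0.096, 0.285, 0], "grip": 70}
  ]
}}

```text
clock: 7.33
tool_pos: [0.4677, -0.1815, 0.1609]
eef_rot: [0.988, 0.153, -0.001, -0.0]
contact_force: [0.6, 0.1, -1.1]
opening: 0.728
finger_force: 0.0
```

```bash
python3 - <<'E'
from h import *
go(CAP['yellow'],.026)
a=r.snapshot("side")[:,:,::-1]
cv2.imwrite("pics/y1.png",cv2.resize(a[90:360,110:430],None,fx=2,fy=2))
E
```

```text
7.3333 [ 0.4677 -0.1815  0.1609] [[0.953, 0.303, -0.003], [0.303, -0.953, 0.0], [-0.003, -0.001, -1.0]] q [ 0.4164  0.6592 -0.2216  2.0056  0.2806  0.5085 -1.2699] -> [ 0.0007 -0.0011  0.1349]
```

View pics/y1.png

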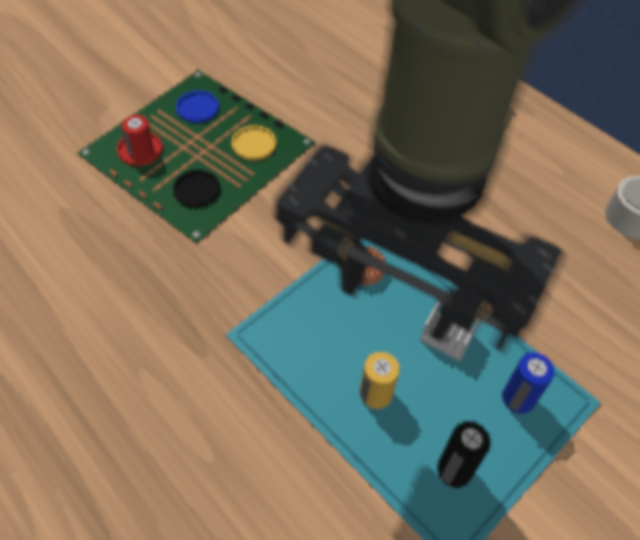

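Red stands upright in its cup at (138,140) in the crop, and yellow is at (380,380) below the open gripper. I'll descend and grip yellow.

>>> {"name": "carry_out", "arguments": {
  "plan": [
    {"rot": [0, 0, 0], "xyz": [0.0005, -0.001, 0.03], "grip": 70},
    {"rot": [0, 0, 0], "xyz": [0.0005, -0.001, 0.06], "grip": 70},
    {"rot": [0, 0, 0], "xyz": [0.0005, -0.001, 0.09], "grip": 70},
    {"rot": [0, 0, 0], "xyz": [0.0005, -0.001, 0.115], "grip": 70},
    {"rot": [0, 0, 0], "xyz": [0.0005, -0.001, 0.129], "grip": 70},
    {"rot": [0, 0, 0], "xyz": [0.0005, -0.001, 0.135], "grip": 70},
    {"rot": [0, 0, 0], "xyz": [0.0005, -0.001, 0.135], "grip": 70},
    {"rot": [0, 0, 0], "xyz": [0.0005, -0.001, 0.135], "grip": 70}
  ]
}}

```text
clock: 8.05
tool_pos: [0.4682, -0.1785, 0.0262]
eef_rot: [0.988, 0.153, -0.001, -0.0]
contact_force: [0.6, 0.1, 0.0]
opening: 0.731
finger_force: 0.0
```

>>> {"name": "carry_out", "arguments": {
  "plan": [
    {"rot": [0, 0, 0], "xyz": [0, 0, 0], "grip": 255},
    {"rot": [0, 0, 0], "xyz": [0, 0, 0], "grip": 255},
    {"rot": [0, 0, 0], "xyz": [0, 0, 0], "grip": 255},
    {"rot": [0, 0, 0], "xyz": [0, 0, 0], "grip": 255},
    {"rot": [0, 0, 0], "xyz": [0, 0, 0], "grip": 255},
    {"rot": [0, 0, 0], "xyz": [0, 0, 0], "grip": 255},
    {"rot": [0, 0, 0], "xyz": [0, 0, 0], "grip": 255}
  ]
}}

```text
clock: 8.63
tool_pos: [0.4682, -0.1787, 0.0262]
eef_rot: [0.988, 0.153, -0.001, -0.0]
contact_force: [0.0, 0.1, 4.9]
opening: 0.358
finger_force: 15.0
```

>>> {"name": "carry_out", "arguments": {
  "plan": [
    {"rot": [0, 0, 0], "xyz": [0, 0, -0.01], "grip": 255},
    {"rot": [0, 0, 0], "xyz": [0, 0, -0.03], "grip": 255},
    {"rot": [0, 0, 0], "xyz": [0, 0, -0.055], "grip": 255},
    {"rot": [0, 0, 0], "xyz": [0, 0, -0.08], "grip": 255},
    {"rot": [0, 0, 0], "xyz": [0, 0, -0.105], "grip": 255},
    {"rot": [0, 0, 0], "xyz": [0, 0, -0.12], "grip": 255},
    {"rot": [0, 0, 0], "xyz": [0, 0, -0.12], "grip": 255},
    {"rot": [0, 0, 0], "xyz": [0, 0, -0.12], "grip": 255}
  ]
}}

```text
clock: 9.3
tool_pos: [0.4685, -0.1788, 0.1466]
eef_rot: [0.988, 0.153, -0.001, -0.0]
contact_force: [0.6, 0.0, -1.2]
opening: 0.362
finger_force: 15.0
```

```bash
python3 -c "
from h import *
go(CUP['yellow'],.146)"
```

```text
9.3 [ 0.4685 -0.1788  0.1466] [[0.953, 0.303, -0.001], [0.303, -0.953, -0.0], [-0.001, -0.0, -1.0]] q [ 0.405   0.6833 -0.2134  2.019   0.3004  0.4701 -1.2944] -> [ 0.2145 -0.2805  0.0004]
```

>>> {"name": "carry_out", "arguments": {
  "plan": [
    {"rot": [0, 0, 0], "xyz": [0.012, -0.016, 0], "grip": 255},
    {"rot": [0, 0, 0], "xyz": [0.032, -0.042, 0], "grip": 255},
    {"rot": [0, 0, 0], "xyz": [0.053, -0.07, 0], "grip": 255},
    {"rot": [0, 0, 0], "xyz": [0.075, -0.098, 0], "grip": 255},
    {"rot": [0, 0, 0], "xyz": [0.097, -0.126, 0], "grip": 255},
    {"rot": [0, 0, 0], "xyz": [0.119, -0.155, 0], "grip": 255},
    {"rot": [0, 0, 0], "xyz": [0.14, -0.183, 0], "grip": 255},
    {"rot": [0, 0, 0], "xyz": [0.162, -0.212, 0], "grip": 255}
  ]
}}

```text
clock: 9.97
tool_pos: [0.5575, 0.0738, 0.144]
eef_rot: [0.988, 0.153, -0.003, -0.0]
contact_force: [0.4, -0.5, -1.6]
opening: 0.36
finger_force: 15.0
```

>>> {"name": "carry_out", "arguments": {
  "plan": [
    {"rot": [0, 0, 0], "xyz": [0.021, -0.028, 0], "grip": 255},
    {"rot": [0, 0, 0], "xyz": [0.04, -0.052, 0], "grip": 255},
    {"rot": [0, 0, 0], "xyz": [0.0525, -0.0685, 0.005], "grip": 255},
    {"rot": [0, 0, 0], "xyz": [0.0525, -0.0685, 0.025], "grip": 255},
    {"rot": [0, 0, 0], "xyz": [0.0525, -0.0685, 0.05], "grip": 255},
    {"rot": [0, 0, 0], "xyz": [0.0525, -0.0685, 0.07], "grip": 255},
    {"rot": [0, 0, 0], "xyz": [0.0525, -0.0685, 0.08], "grip": 255},
    {"rot": [0, 0, 0], "xyz": [0.0525, -0.0685, 0.08], "grip": 255}
  ]
}}

```text
clock: 10.63
tool_pos: [0.5848, 0.1529, 0.0621]
eef_rot: [0.988, 0.154, -0.005, 0.0]
contact_force: [0.1, -1.5, -0.3]
opening: 0.36
finger_force: 15.0
```

```bash
python3 -c "
from h import *
go(CUP['yellow'],.0295)"
```

```text
10.6333 [0.5848 0.1529 0.0621] [[0.953, 0.303, -0.01], [0.303, -0.953, -0.002], [-0.01, -0.001, -1.0]] q [-0.2622  0.9096 -0.1231  1.7415  0.1966  0.5122 -1.7735] -> [0.0035 0.0004 0.0326]
```

>>> {"name": "carry_out", "arguments": {
  "plan": [
    {"rot": [0, 0, 0], "xyz": [0.001, 0, 0.012], "grip": 255},
    {"rot": [0, 0, 0], "xyz": [0.001, 0, 0.022], "grip": 255},
    {"rot": [0, 0, 0], "xyz": [0.001, 0, 0.03], "grip": 255},
    {"rot": [0, 0, 0], "xyz": [0.001, 0, 0.033], "grip": 255},
    {"rot": [0, 0, 0], "xyz": [0.001, 0, 0.033], "grip": 255},
    {"rot": [0, 0, 0], "xyz": [0.001, 0, 0.033], "grip": 255},
    {"rot": [0, 0, 0], "xyz": [0.001, 0, 0.033], "grip": 255}
  ]
}}

```text
clock: 11.22
tool_pos: [0.5888, 0.1541, 0.0331]
eef_rot: [0.988, 0.153, -0.001, -0.001]
contact_force: [0.0, -0.3, -0.6]
opening: 0.358
finger_force: 15.0
```

```bash
python3 -c "
from h import *
go(CUP['yellow'],.0285)"
```

```text
11.2167 [0.5888 0.1541 0.0331] [[0.953, 0.303, -0.002], [0.303, -0.953, 0.001], [-0.002, -0.001, -1.0]] q [-0.2684  0.9571 -0.1118  1.7411  0.2054  0.4563 -1.781 ] -> [-0.0009  0.0004  0.0046]
```

>>> {"name": "carry_out", "arguments": {
  "plan": [
    {"rot": [0, 0, 0], "xyz": [-0.001, 0, 0.003], "grip": 255},
    {"rot": [0, 0, 0], "xyz": [-0.001, 0, 0.0045], "grip": 255},
    {"rot": [0, 0, 0], "xyz": [-0.001, 0, 0.0045], "grip": 255},
    {"rot": [0, 0, 0], "xyz": [-0.001, 0, 0.0045], "grip": 255}
  ]
}}

```text
clock: 11.55
tool_pos: [0.5875, 0.1537, 0.0283]
eef_rot: [0.988, 0.153, -0.001, -0.0]
contact_force: [-0.5, 0.1, 1.5]
opening: 0.359
finger_force: 15.0
```

>>> {"name": "carry_out", "arguments": {
  "plan": [
    {"rot": [0, 0, 0], "xyz": [0, 0, 0], "grip": 120},
    {"rot": [0, 0, 0], "xyz": [0, 0, 0], "grip": 95},
    {"rot": [0, 0, 0], "xyz": [0, 0, 0], "grip": 70},
    {"rot": [0, 0, 0], "xyz": [0, 0, 0], "grip": 70},
    {"rot": [0, 0, 0], "xyz": [0, 0, 0], "grip": 70}
  ]
}}

```text
clock: 11.97
tool_pos: [0.5874, 0.1537, 0.0281]
eef_rot: [0.988, 0.153, -0.001, -0.0]
contact_force: [-0.7, -0.2, -0.4]
opening: 0.707
finger_force: 0.0
```

>>> {"name": "carry_out", "arguments": {
  "plan": [
    {"rot": [0, 0, 0], "xyz": [0, 0, -0.015], "grip": 70},
    {"rot": [0, 0, 0], "xyz": [0, 0, -0.045], "grip": 70},
    {"rot": [0, 0, 0], "xyz": [0, 0, -0.08], "grip": 70},
    {"rot": [0, 0, 0], "xyz": [0, 0, -0.11], "grip": 70},
    {"rot": [0, 0, 0], "xyz": [-0.005, 0.013, -0.13], "grip": 70},
    {"rot": [0, 0, 0], "xyz": [-0.014, 0.038, -0.14], "grip": 70},
    {"rot": [0, 0, 0], "xyz": [-0.027, 0.072, -0.14], "grip": 70},
    {"rot": [0, 0, 0], "xyz": [-0.04, 0.108, -0.14], "grip": 70}
  ]
}}

```text
clock: 12.63
tool_pos: [0.5829, 0.0391, 0.1693]
eef_rot: [0.988, 0.155, 0.0, -0.001]
contact_force: [0.0, -0.7, -1.0]
opening: 0.724
finger_force: 0.0
```

>>> {"name": "carry_out", "arguments": {
  "plan": [
    {"rot": [0, 0, 0], "xyz": [-0.0135, 0.0365, 0], "grip": 70},
    {"rot": [0, 0, 0], "xyz": [-0.027, 0.073, 0], "grip": 70},
    {"rot": [0, 0, 0], "xyz": [-0.0405, 0.1095, 0], "grip": 70},
    {"rot": [0, 0, 0], "xyz": [-0.054, 0.146, 0], "grip": 70},
    {"rot": [0, 0, 0], "xyz": [-0.0675, 0.1825, 0], "grip": 70},
    {"rot": [0, 0, 0], "xyz": [-0.081, 0.219, 0], "grip": 70},
    {"rot": [0, 0, 0], "xyz": [-0.095, 0.256, 0], "grip": 70},
    {"rot": [0, 0, 0], "xyz": [-0.1085, 0.293, 0], "grip": 70}
  ]
}}

```text
clock: 13.3
tool_pos: [0.5672, -0.2755, 0.1681]
eef_rot: [0.988, 0.153, -0.001, -0.0]
contact_force: [0.3, 0.7, 0.2]
opening: 0.724
finger_force: 0.0
```

```bash
python3 - <<'E'
from h import *
go(CAP['blue'],.036)
a=r.snapshot("side")[:,:,::-1]
cv2.imwrite("pics/b1.png",cv2.resize(a[90:360,110:430],None,fx=2,fy=2))
E
```

```text
13.3 [ 0.5672 -0.2755  0.1681] [[0.953, 0.303, -0.003], [0.303, -0.953, 0.0], [-0.003, -0.001, -1.0]] q [ 0.5104  0.7865 -0.2413  1.6093  0.244   0.7787 -1.1007] -> [ 0.0014 -0.0018  0.1321]
```

View pics/b1.png

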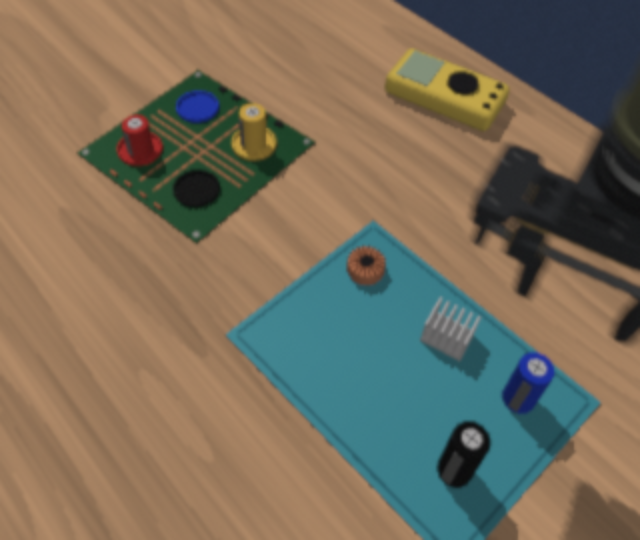

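Yellow now stands in its cup at (255,135) in the crop. The coil (367,265), heat sink (450,328), blue (528,380) and black (464,455) haven't moved. I'll use a narrower opening for blue because the heat sink is close.

>>> {"name": "carry_out", "arguments": {
  "plan": [
    {"rot": [0, 0, 0], "xyz": [0.001, -0.001, 0.03], "grip": 100},
    {"rot": [0, 0, 0], "xyz": [0.001, -0.001, 0.06], "grip": 100},
    {"rot": [0, 0, 0], "xyz": [0.001, -0.001, 0.085], "grip": 100},
    {"rot": [0, 0, 0], "xyz": [0.001, -0.001, 0.11], "grip": 100},
    {"rot": [0, 0, 0], "xyz": [0.001, -0.001, 0.126], "grip": 100},
    {"rot": [0, 0, 0], "xyz": [0.001, -0.001, 0.132], "grip": 100},
    {"rot": [0, 0, 0], "xyz": [0.001, -0.001, 0.132], "grip": 100},
    {"rot": [0, 0, 0], "xyz": [0.001, -0.001, 0.132], "grip": 100}
  ]
}}

```text
clock: 14.02
tool_pos: [0.5685, -0.2722, 0.0365]
eef_rot: [0.988, 0.153, -0.001, -0.0]
contact_force: [0.1, -0.1, 0.3]
opening: 0.607
finger_force: 0.0
```

>>> {"name": "carry_out", "arguments": {
  "plan": [
    {"rot": [0, 0, 0], "xyz": [0, 0, 0], "grip": 255},
    {"rot": [0, 0, 0], "xyz": [0, 0, 0], "grip": 255},
    {"rot": [0, 0, 0], "xyz": [0, 0, 0], "grip": 255},
    {"rot": [0, 0, 0], "xyz": [0, 0, 0], "grip": 255},
    {"rot": [0, 0, 0], "xyz": [0, 0, 0], "grip": 255},
    {"rot": [0, 0, 0], "xyz": [0, 0, 0], "grip": 255}
  ]
}}

```text
clock: 14.52
tool_pos: [0.5687, -0.2723, 0.0369]
eef_rot: [0.988, 0.153, -0.001, -0.0]
contact_force: [-0.0, 0.6, 6.4]
opening: 0.362
finger_force: 15.0
```

>>> {"name": "carry_out", "arguments": {
  "plan": [
    {"rot": [0, 0, 0], "xyz": [0, 0, -0.01], "grip": 255},
    {"rot": [0, 0, 0], "xyz": [0, 0, -0.03], "grip": 255},
    {"rot": [0, 0, 0], "xyz": [0, 0, -0.055], "grip": 255},
    {"rot": [0, 0, 0], "xyz": [0, 0, -0.08], "grip": 255},
    {"rot": [0, 0, 0], "xyz": [0, 0, -0.105], "grip": 255},
    {"rot": [0, 0, 0], "xyz": [0, 0, -0.12], "grip": 255},
    {"rot": [0, 0, 0], "xyz": [0, 0, -0.12], "grip": 255},
    {"rot": [0, 0, 0], "xyz": [0, 0, -0.12], "grip": 255}
  ]
}}

```text
clock: 15.18
tool_pos: [0.5685, -0.2724, 0.1566]
eef_rot: [0.988, 0.153, -0.001, -0.0]
contact_force: [-0.1, -0.6, -1.4]
opening: 0.356
finger_force: 15.0
```

```bash
python3 -c "
from h import *
go(CUP['blue'],.156)"
```

```text
15.1833 [ 0.5685 -0.2724  0.1566] [[0.953, 0.303, -0.002], [0.303, -0.953, -0.0], [-0.002, -0.0, -1.0]] q [ 0.5033  0.8006 -0.2378  1.6197  0.2509  0.7531 -1.1122] -> [ 0.1628 -0.4975  0.0006]
```

>>> {"name": "carry_out", "arguments": {
  "plan": [
    {"rot": [0, 0, 0], "xyz": [0.006, -0.018, 0], "grip": 255},
    {"rot": [0, 0, 0], "xyz": [0.016, -0.049, 0], "grip": 255},
    {"rot": [0, 0, 0], "xyz": [0.0275, -0.084, 0], "grip": 255},
    {"rot": [0, 0, 0], "xyz": [0.039, -0.119, 0], "grip": 255},
    {"rot": [0, 0, 0], "xyz": [0.0505, -0.154, 0], "grip": 255},
    {"rot": [0, 0, 0], "xyz": [0.062, -0.19, 0], "grip": 255},
    {"rot": [0, 0, 0], "xyz": [0.074, -0.226, 0], "grip": 255},
    {"rot": [0, 0, 0], "xyz": [0.086, -0.262, 0], "grip": 255}
  ]
}}

```text
clock: 15.85
tool_pos: [0.5694, 0.005, 0.1544]
eef_rot: [0.988, 0.153, -0.003, -0.0]
contact_force: [0.5, -0.0, -0.7]
opening: 0.356
finger_force: 15.0
```

>>> {"name": "carry_out", "arguments": {
  "plan": [
    {"rot": [0, 0, 0], "xyz": [0.0115, -0.035, 0], "grip": 255},
    {"rot": [0, 0, 0], "xyz": [0.023, -0.07, 0], "grip": 255},
    {"rot": [0, 0, 0], "xyz": [0.0345, -0.105, 0], "grip": 255},
    {"rot": [0, 0, 0], "xyz": [0.046, -0.14, 0], "grip": 255},
    {"rot": [0, 0, 0], "xyz": [0.0575, -0.175, 0], "grip": 255},
    {"rot": [0, 0, 0], "xyz": [0.068, -0.208, 0], "grip": 255},
    {"rot": [0, 0, 0], "xyz": [0.0765, -0.2345, 0.002], "grip": 255},
    {"rot": [0, 0, 0], "xyz": [0.0765, -0.2345, 0.01], "grip": 255}
  ]
}}

```text
clock: 16.52
tool_pos: [0.5708, 0.26, 0.1454]
eef_rot: [0.987, 0.158, -0.001, -0.004]
contact_force: [-0.0, 1.1, -1.5]
opening: 0.358
finger_force: 15.0
```

>>> {"name": "carry_out", "arguments": {
  "plan": [
    {"rot": [0, 0, 0], "xyz": [0, 0, 0.02], "grip": 255},
    {"rot": [0, 0, 0], "xyz": [0, 0, 0.045], "grip": 255},
    {"rot": [0, 0, 0], "xyz": [0, 0, 0.065], "grip": 255},
    {"rot": [0, 0, 0], "xyz": [0, 0, 0.08], "grip": 255},
    {"rot": [0, 0, 0], "xyz": [0, 0, 0.085], "grip": 255},
    {"rot": [0, 0, 0], "xyz": [0, 0, 0.085], "grip": 255},
    {"rot": [0, 0, 0], "xyz": [0, 0, 0.085], "grip": 255}
  ]
}}

```text
clock: 17.1
tool_pos: [0.5723, 0.2499, 0.0608]
eef_rot: [0.988, 0.153, -0.002, -0.0]
contact_force: [0.6, 0.1, -0.3]
opening: 0.357
finger_force: 15.0
```

```bash
python3 -c "
from h import *
go(CUP['blue'],.0395)"
```

```text
17.1 [0.5723 0.2499 0.0608] [[0.953, 0.303, -0.004], [0.303, -0.953, -0.0], [-0.004, -0.001, -1.0]] q [-0.4247  0.9271 -0.109   1.6846  0.1661  0.5424 -1.8964] -> [ 0.0011 -0.0009  0.0213]
```

>>> {"name": "carry_out", "arguments": {
  "plan": [
    {"rot": [0, 0, 0], "xyz": [0.0005, -0.0005, 0.01], "grip": 255},
    {"rot": [0, 0, 0], "xyz": [0.0005, -0.0005, 0.017], "grip": 255},
    {"rot": [0, 0, 0], "xyz": [0.0005, -0.0005, 0.0205], "grip": 255},
    {"rot": [0, 0, 0], "xyz": [0.0005, -0.0005, 0.0215], "grip": 255},
    {"rot": [0, 0, 0], "xyz": [0.0005, -0.0005, 0.0215], "grip": 255},
    {"rot": [0, 0, 0], "xyz": [0.0005, -0.0005, 0.0215], "grip": 255}
  ]
}}

```text
clock: 17.6
tool_pos: [0.573, 0.2509, 0.0399]
eef_rot: [0.988, 0.153, -0.001, -0.0]
contact_force: [-0.1, -0.1, -1.9]
opening: 0.357
finger_force: 15.0
```

```bash
python3 -c "
from h import *
go(CUP['blue'],.039)"
```

```text
17.6 [0.573  0.2509 0.0399] [[0.953, 0.303, -0.003], [0.303, -0.953, 0.001], [-0.002, -0.001, -1.0]] q [-0.429   0.96   -0.103   1.6861  0.1709  0.5062 -1.9012] -> [ 0.     -0.0001  0.0009]
```

>>> {"name": "carry_out", "arguments": {
  "plan": [
    {"rot": [0, 0, 0], "xyz": [0, 0, 0.001], "grip": 255},
    {"rot": [0, 0, 0], "xyz": [0, 0, 0.001], "grip": 255},
    {"rot": [0, 0, 0], "xyz": [0, 0, 0.001], "grip": 130},
    {"rot": [0, 0, 0], "xyz": [0, 0, 0.001], "grip": 100},
    {"rot": [0, 0, 0], "xyz": [0, 0, 0.001], "grip": 85},
    {"rot": [0, 0, 0], "xyz": [0, 0, 0.001], "grip": 85},
    {"rot": [0, 0, 0], "xyz": [0, 0, 0.001], "grip": 85},
    {"rot": [0, 0, 0], "xyz": [0, 0, 0.001], "grip": 85}
  ]
}}

```text
clock: 18.27
tool_pos: [0.5729, 0.2508, 0.0388]
eef_rot: [0.988, 0.153, -0.001, -0.0]
contact_force: [0.3, -0.2, -0.8]
opening: 0.669
finger_force: 0.0
```

>>> {"name": "carry_out", "arguments": {
  "plan": [
    {"rot": [0, 0, 0], "xyz": [0, 0, -0.015], "grip": 85},
    {"rot": [0, 0, 0], "xyz": [0, 0, -0.045], "grip": 85},
    {"rot": [0, 0, 0], "xyz": [0, 0, -0.08], "grip": 85},
    {"rot": [0, 0, 0], "xyz": [0, 0, -0.11], "grip": 85},
    {"rot": [0, 0, 0], "xyz": [0, 0, -0.13], "grip": 85},
    {"rot": [0, 0, 0], "xyz": [0, 0, -0.14], "grip": 85},
    {"rot": [0, 0, 0], "xyz": [0, 0, -0.14], "grip": 85}
  ]
}}

```text
clock: 18.85
tool_pos: [0.5746, 0.2514, 0.181]
eef_rot: [0.988, 0.153, 0.001, -0.001]
contact_force: [0.3, 0.2, 0.3]
opening: 0.669
finger_force: 0.0
```

```bash
python3 -c "
from h import *
go(CAP['black'],.18)"
```

```text
18.85 [0.5746 0.2514 0.181 ] [[0.953, 0.303, 0.001], [0.303, -0.953, 0.003], [0.002, -0.002, -1.0]] q [-0.4086  0.7579 -0.1386  1.6187  0.1343  0.7721 -1.8691] -> [-0.2611  0.4727 -0.0004]
```

>>> {"name": "carry_out", "arguments": {
  "plan": [
    {"rot": [0, 0, 0], "xyz": [-0.01, 0.018, 0], "grip": 85},
    {"rot": [0, 0, 0], "xyz": [-0.027, 0.049, 0], "grip": 85},
    {"rot": [0, 0, 0], "xyz": [-0.0455, 0.083, 0], "grip": 85},
    {"rot": [0, 0, 0], "xyz": [-0.064, 0.117, 0], "grip": 85},
    {"rot": [0, 0, 0], "xyz": [-0.0825, 0.15, 0], "grip": 85},
    {"rot": [0, 0, 0], "xyz": [-0.101, 0.184, 0], "grip": 85},
    {"rot": [0, 0, 0], "xyz": [-0.12, 0.218, 0], "grip": 85},
    {"rot": [0, 0, 0], "xyz": [-0.1385, 0.252, 0], "grip": 85}
  ]
}}

```text
clock: 19.52
tool_pos: [0.5157, -0.033, 0.1771]
eef_rot: [0.988, 0.154, -0.003, -0.001]
contact_force: [0.1, 0.2, -0.0]
opening: 0.668
finger_force: 0.0
```

>>> {"name": "carry_out", "arguments": {
  "plan": [
    {"rot": [0, 0, 0], "xyz": [-0.0185, 0.034, 0], "grip": 85},
    {"rot": [0, 0, 0], "xyz": [-0.037, 0.068, 0], "grip": 85},
    {"rot": [0, 0, 0], "xyz": [-0.0555, 0.102, 0], "grip": 85},
    {"rot": [0, 0, 0], "xyz": [-0.074, 0.135, 0], "grip": 85},
    {"rot": [0, 0, 0], "xyz": [-0.0925, 0.168, 0], "grip": 85},
    {"rot": [0, 0, 0], "xyz": [-0.11, 0.2, 0], "grip": 85},
    {"rot": [0, 0, 0], "xyz": [-0.121, 0.2205, 0], "grip": 85},
    {"rot": [0, 0, 0], "xyz": [-0.121, 0.2205, 0], "grip": 85}
  ]
}}

```text
clock: 20.18
tool_pos: [0.4655, -0.2849, 0.1768]
eef_rot: [0.989, 0.148, -0.004, 0.001]
contact_force: [-0.4, -0.9, -0.4]
opening: 0.666
finger_force: 0.0
```

```bash
python3 - <<'E'
from h import *
go(CAP['black'],.046)
a=r.snapshot("side")[:,:,::-1]
cv2.imwrite("pics/k1.png",cv2.resize(a[90:360,110:430],None,fx=2,fy=2))
E
```

```text
20.1833 [ 0.4655 -0.2849  0.1768] [[0.956, 0.293, -0.007], [0.293, -0.956, -0.002], [-0.007, -0.0, -1.0]] q [ 0.6061  0.6788 -0.239   1.8625  0.261   0.6364 -1.0667] -> [ 0.0061 -0.0054  0.1307]
```

View pics/k1.png

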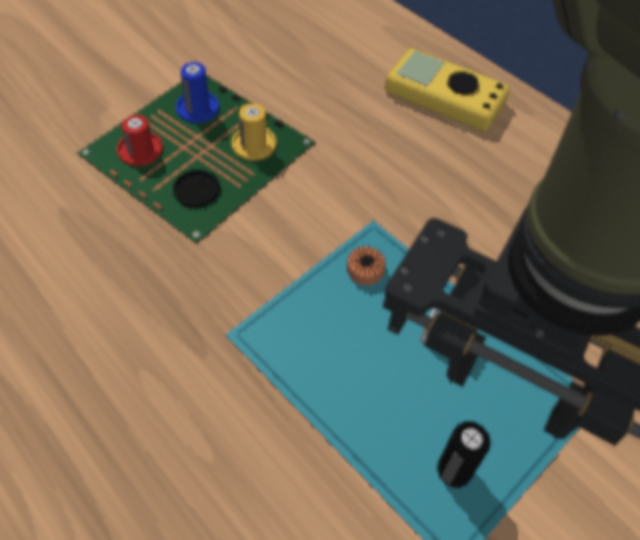

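Blue stands in its cup at (197,95) in the crop, and black is still standing at (464,455). I'll let the arm settle and then descend.

>>> {"name": "carry_out", "arguments": {
  "plan": [
    {"rot": [0, 0, 0], "xyz": [0, 0, 0.005], "grip": 90},
    {"rot": [0, 0, 0], "xyz": [0, 0, 0.02], "grip": 90},
    {"rot": [0, 0, 0], "xyz": [0, 0, 0.04], "grip": 90},
    {"rot": [0, 0, 0], "xyz": [0, 0, 0.06], "grip": 90},
    {"rot": [0, 0, 0], "xyz": [0, 0, 0.06], "grip": 90}
  ]
}}

```text
clock: 20.65
tool_pos: [0.4672, -0.2744, 0.1151]
eef_rot: [0.988, 0.155, -0.004, -0.003]
contact_force: [0.3, 0.6, 0.3]
opening: 0.648
finger_force: 0.0
```

```bash
python3 -c "
from h import *
go(CAP['black'],.046)"
```

```text
20.65 [ 0.4672 -0.2744  0.1151] [[0.952, 0.307, -0.009], [0.307, -0.952, 0.005], [-0.007, -0.008, -1.0]] q [ 0.5681  0.774  -0.2039  1.9117  0.3001  0.4959 -1.1048] -> [0.0009 0.0047 0.069 ]
```

>>> {"name": "carry_out", "arguments": {
  "plan": [
    {"rot": [0, 0, 0], "xyz": [0, 0, 0], "grip": 85},
    {"rot": [0, 0, 0], "xyz": [0, 0, 0.01], "grip": 85},
    {"rot": [0, 0, 0], "xyz": [0, 0, 0.03], "grip": 85},
    {"rot": [0, 0, 0], "xyz": [0, 0, 0.05], "grip": 85},
    {"rot": [0, 0, 0], "xyz": [0, 0, 0.065], "grip": 85},
    {"rot": [0, 0, 0], "xyz": [0, 0, 0.073], "grip": 85},
    {"rot": [0, 0, 0], "xyz": [0, 0, 0.073], "grip": 85},
    {"rot": [0, 0, 0], "xyz": [0, 0, 0.073], "grip": 85}
  ]
}}

```text
clock: 21.32
tool_pos: [0.4691, -0.2779, 0.0461]
eef_rot: [0.988, 0.154, -0.001, -0.0]
contact_force: [0.7, 0.2, 1.0]
opening: 0.669
finger_force: 0.0
```

>>> {"name": "carry_out", "arguments": {
  "plan": [
    {"rot": [0, 0, 0], "xyz": [0, 0, 0], "grip": 85},
    {"rot": [0, 0, 0], "xyz": [0, 0, 0], "grip": 255},
    {"rot": [0, 0, 0], "xyz": [0, 0, 0], "grip": 255},
    {"rot": [0, 0, 0], "xyz": [0, 0, 0], "grip": 255},
    {"rot": [0, 0, 0], "xyz": [0, 0, 0], "grip": 255},
    {"rot": [0, 0, 0], "xyz": [0, 0, 0], "grip": 255},
    {"rot": [0, 0, 0], "xyz": [0, 0, 0], "grip": 255}
  ]
}}

```text
clock: 21.9
tool_pos: [0.4689, -0.2781, 0.0461]
eef_rot: [0.988, 0.153, -0.001, -0.0]
contact_force: [-1.1, 0.6, 2.8]
opening: 0.357
finger_force: 14.9
```

>>> {"name": "carry_out", "arguments": {
  "plan": [
    {"rot": [0, 0, 0], "xyz": [0, 0, -0.01], "grip": 255},
    {"rot": [0, 0, 0], "xyz": [0, 0, -0.03], "grip": 255},
    {"rot": [0, 0, 0], "xyz": [0, 0, -0.055], "grip": 255},
    {"rot": [0, 0, 0], "xyz": [0, 0, -0.08], "grip": 255},
    {"rot": [0, 0, 0], "xyz": [0, 0, -0.105], "grip": 255},
    {"rot": [0, 0, 0], "xyz": [0, 0, -0.12], "grip": 255},
    {"rot": [0, 0, 0], "xyz": [0, 0, -0.12], "grip": 255},
    {"rot": [0, 0, 0], "xyz": [0, 0, -0.12], "grip": 255}
  ]
}}

```text
clock: 22.57
tool_pos: [0.4692, -0.2783, 0.1665]
eef_rot: [0.988, 0.153, -0.001, 0.0]
contact_force: [-0.8, -0.7, -1.6]
opening: 0.358
finger_force: 14.9
```

```bash
python3 -c "
from h import *
go(CUP['black'],.166)"
```

```text
22.5667 [ 0.4692 -0.2783  0.1665] [[0.953, 0.303, -0.002], [0.303, -0.953, -0.0], [-0.002, -0.0, -1.0]] q [ 0.5956  0.6933 -0.2407  1.8749  0.2722  0.6065 -1.0798] -> [ 0.1445 -0.3901  0.0003]
```

>>> {"name": "carry_out", "arguments": {
  "plan": [
    {"rot": [0, 0, 0], "xyz": [0.006, -0.016, 0], "grip": 255},
    {"rot": [0, 0, 0], "xyz": [0.016, -0.044, 0], "grip": 255},
    {"rot": [0, 0, 0], "xyz": [0.028, -0.076, 0], "grip": 255},
    {"rot": [0, 0, 0], "xyz": [0.04, -0.108, 0], "grip": 255},
    {"rot": [0, 0, 0], "xyz": [0.052, -0.141, 0], "grip": 255},
    {"rot": [0, 0, 0], "xyz": [0.064, -0.174, 0], "grip": 255},
    {"rot": [0, 0, 0], "xyz": [0.076, -0.206, 0], "grip": 255},
    {"rot": [0, 0, 0], "xyz": [0.088, -0.238, 0], "grip": 255}
  ]
}}

```text
clock: 23.23
tool_pos: [0.4795, -0.0231, 0.1645]
eef_rot: [0.988, 0.153, -0.003, -0.001]
contact_force: [0.5, 0.4, -1.5]
opening: 0.356
finger_force: 14.9
```

>>> {"name": "carry_out", "arguments": {
  "plan": [
    {"rot": [0, 0, 0], "xyz": [0.012, -0.032, 0], "grip": 255},
    {"rot": [0, 0, 0], "xyz": [0.024, -0.064, 0], "grip": 255},
    {"rot": [0, 0, 0], "xyz": [0.036, -0.096, 0], "grip": 255},
    {"rot": [0, 0, 0], "xyz": [0.046, -0.124, 0], "grip": 255},
    {"rot": [0, 0, 0], "xyz": [0.053, -0.143, 0], "grip": 255},
    {"rot": [0, 0, 0], "xyz": [0.0565, -0.152, 0], "grip": 255},
    {"rot": [0, 0, 0], "xyz": [0.0565, -0.152, 0.01], "grip": 255},
    {"rot": [0, 0, 0], "xyz": [0.0565, -0.152, 0.03], "grip": 255}
  ]
}}

```text
clock: 23.9
tool_pos: [0.4893, 0.1376, 0.1361]
eef_rot: [0.988, 0.154, -0.0, -0.0]
contact_force: [-0.2, 0.3, -2.2]
opening: 0.36
finger_force: 14.9
```

>>> {"name": "carry_out", "arguments": {
  "plan": [
    {"rot": [0, 0, 0], "xyz": [0, 0, 0.02], "grip": 255},
    {"rot": [0, 0, 0], "xyz": [0, 0, 0.04], "grip": 255},
    {"rot": [0, 0, 0], "xyz": [0, 0, 0.055], "grip": 255},
    {"rot": [0, 0, 0], "xyz": [0, 0, 0.065], "grip": 255},
    {"rot": [0, 0, 0], "xyz": [0, 0, 0.065], "grip": 255},
    {"rot": [0, 0, 0], "xyz": [0, 0, 0.065], "grip": 255}
  ]
}}

```text
clock: 24.4
tool_pos: [0.4879, 0.1365, 0.0704]
eef_rot: [0.988, 0.153, -0.002, -0.0]
contact_force: [-0.0, 0.6, -1.2]
opening: 0.356
finger_force: 14.9
```

```bash
python3 -c "
from h import *
go(CUP['black'],.049)"
```

```text
24.4 [0.4879 0.1365 0.0704] [[0.953, 0.302, -0.004], [0.302, -0.953, -0.001], [-0.004, -0.001, -1.0]] q [-0.3196  0.8247 -0.072   2.0441  0.1866  0.2832 -1.8117] -> [ 0.0012 -0.0003  0.0214]
```

>>> {"name": "carry_out", "arguments": {
  "plan": [
    {"rot": [0, 0, 0], "xyz": [0.0005, 0, 0.01], "grip": 255},
    {"rot": [0, 0, 0], "xyz": [0.0005, 0, 0.016], "grip": 255},
    {"rot": [0, 0, 0], "xyz": [0.0005, 0, 0.0205], "grip": 255},
    {"rot": [0, 0, 0], "xyz": [0.0005, 0, 0.0215], "grip": 255},
    {"rot": [0, 0, 0], "xyz": [0.0005, 0, 0.0215], "grip": 255},
    {"rot": [0, 0, 0], "xyz": [0.0005, 0, 0.0215], "grip": 255}
  ]
}}

```text
clock: 24.9
tool_pos: [0.4888, 0.1376, 0.0495]
eef_rot: [0.988, 0.153, -0.001, -0.0]
contact_force: [-0.2, -0.4, -1.5]
opening: 0.354
finger_force: 14.9
```

>>> {"name": "carry_out", "arguments": {
  "plan": [
    {"rot": [0, 0, 0], "xyz": [0, 0, 0.001], "grip": 255},
    {"rot": [0, 0, 0], "xyz": [0, 0, 0.001], "grip": 255},
    {"rot": [0, 0, 0], "xyz": [0, 0, 0.001], "grip": 130},
    {"rot": [0, 0, 0], "xyz": [0, 0, 0.001], "grip": 100},
    {"rot": [0, 0, 0], "xyz": [0, 0, 0.001], "grip": 85},
    {"rot": [0, 0, 0], "xyz": [0, 0, 0.001], "grip": 85},
    {"rot": [0, 0, 0], "xyz": [0, 0, 0.001], "grip": 85},
    {"rot": [0, 0, 0], "xyz": [0, 0, 0.001], "grip": 85}
  ]
}}

```text
clock: 25.57
tool_pos: [0.4888, 0.1375, 0.0485]
eef_rot: [0.988, 0.153, -0.001, -0.0]
contact_force: [-0.6, -1.3, 0.9]
opening: 0.668
finger_force: 0.0
```

>>> {"name": "carry_out", "arguments": {
  "plan": [
    {"rot": [0, 0, 0], "xyz": [0, 0, -0.015], "grip": 85},
    {"rot": [0, 0, 0], "xyz": [0, 0, -0.045], "grip": 85},
    {"rot": [0, 0, 0], "xyz": [0, 0, -0.08], "grip": 85},
    {"rot": [0, 0, 0], "xyz": [0, 0, -0.11], "grip": 85},
    {"rot": [0, 0, 0], "xyz": [0, 0, -0.13], "grip": 85},
    {"rot": [0, 0, 0], "xyz": [0, 0, -0.14], "grip": 85},
    {"rot": [0, 0, 0], "xyz": [0, 0, -0.14], "grip": 85},
    {"rot": [0, 0, 0], "xyz": [0, 0, -0.14], "grip": 85}
  ]
}}

```text
clock: 26.23
tool_pos: [0.4892, 0.1374, 0.1886]
eef_rot: [0.988, 0.153, -0.001, -0.0]
contact_force: [-0.2, -0.2, 0.1]
opening: 0.67
finger_force: 0.0
```

>>> {"name": "carry_out", "arguments": {
  "plan": [
    {"rot": [0, 0, 0], "xyz": [-0.006, 0.018, 0], "grip": 85},
    {"rot": [0, 0, 0], "xyz": [-0.016, 0.048, 0], "grip": 85},
    {"rot": [0, 0, 0], "xyz": [-0.026, 0.08, 0], "grip": 85},
    {"rot": [0, 0, 0], "xyz": [-0.036, 0.11, 0], "grip": 85},
    {"rot": [0, 0, 0], "xyz": [-0.044, 0.135, 0], "grip": 85},
    {"rot": [0, 0, 0], "xyz": [-0.05, 0.15, 0], "grip": 85},
    {"rot": [0, 0, 0], "xyz": [-0.05, 0.15, 0], "grip": 85},
    {"rot": [0, 0, 0], "xyz": [-0.05, 0.15, 0], "grip": 85}
  ]
}}

```text
clock: 26.9
tool_pos: [0.4861, -0.0211, 0.1872]
eef_rot: [0.988, 0.152, -0.003, -0.001]
contact_force: [0.5, -0.1, 0.2]
opening: 0.669
finger_force: 0.0
```

```bash
python3 - <<'E'
from h import *
a=r.snapshot("side")[:,:,::-1];b=r.snapshot("top")[:,:,::-1]
cv2.imwrite("pics/end.png",np.hstack([cv2.resize(a[90:360,110:430],(474,400)),cv2.resize(b[150:270,140:230],(300,400))]))
E
```

```text
(no output)
```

View pics/end.png

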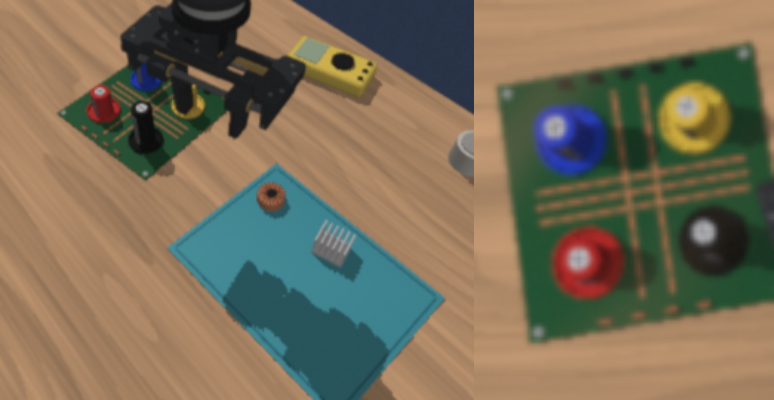

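All four caps stand upright in the cups of their own colour. In the top crop they are blue (568,138), yellow (692,117), red (588,262) and black (712,240). The coil and heat sink are still on the mat, and the gripper is clear.

```bash
python3 -c "
from plant import r
print(r.finish_job())"
```

```text
the job is handed in; nothing more can be done
None
```

All four capacitors stand upright in the cups of their own colour, placed in the order red, yellow, blue, black; the heat sink and coil were left untouched, and the job was handed in at about 27 s on the robot's clock.

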